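# Hold the support arm level over its post

### The arm

A 6-joint arm with a two-finger parallel gripper is mounted at the origin on the work surface. World frame = base frame: x ahead of the robot, y to its left, z up, the work surface at z = 0. Lengths are in m, angles in rad, forces in N, time in s.
With the tool pointing down it reaches from about 0.375 to 0.925 m from the base axis. Payload 5.7 kg.
Tool frame: the origin (TCP) lies midway between the tips of the shut fingers; the grasp point (between the pads) lies 19 mm behind it; z points along the fingers, x is the direction in which the jaws open and shut, and the axes are right-handed (so a half turn about z gives the same grasp; the last joint's range is limited). The gripper opens to 88 mm and grips with 3 to 60 N. Pads are 20 mm wide; open, the fingers measure 115 mm over their backs; the gripper's body (75 mm by 178 mm) begins 61 mm behind the grasp point.
Start: joints at [1.012, 0.359, 1.51, -0, 1.272, -0.115], TCP at [0.258, 0.542, 0.223] pointing down, gripper open.
Joint ranges: [-2.97, 2.97], [-1.01, 2.36], [0.21, 2.38], [-0.96, 4.11], [0.2, 2.71], [-2.98, 2.98]. Speed limits (rad/s): [2.39, 2.39, 3.14, 3.14, 3.14, 3.14].

### API

Orientations are given as a unit quaternion [x, y, z, w].
In Python, from bench import move_ptp, servo_line, goto_joints, move_gripper, sleep, inverse_kinematics, capture, PlanningError, close_job, spot_in, silhouettes, current_clock, current_joint_pos, current_qvel, current_joint_torque, current_position, current_orientation, current_force, current_torque, current_finger_gap gives the robot as it stands. Calls block until the motion is done:
- move_ptp(position, orientation): joint-space move of the TCP to a pose.
- servo_line(position, orientation=None, rate=0.15, contact_N=None): straight line of the TCP; orientation=None keeps the orientation; rate is the mean speed in m/s. With contact_N (N) it stops when the force on the tool has changed by that much, and returns True; else False.
- goto_joints(angles): joint-space move.
- move_gripper(opening): finger opening in m; the grip force is fixed at half the most; returns when the fingers have stopped.
- sleep(seconds).
- inverse_kinematics(position, orientation): joint angles nearest the present ones, or None.
- capture(name): name is "scene" or "side" or "wrist"; returns a dict with "image" (384x512x3 uint8, blue, green, red), "range_z" (384x512 float32, m along the optical axis (not along the pixel's ray), 0 where there is no reading), "intrinsics" (3x3 intrinsics, pixels), "R" (3x3) and "t" (3): a world point X has camera coordinates R X + t. Camera axes: x right, y down, z forward; pixel columns grow to the right and rows downward; lengths in m; the calibration is good to about 2 mm. A picture is of the moment at which its call begins.
A pose or a line that the arm cannot do raises PlanningError and nothing moves.
- close_job(): hands the job in, once; it reports no verdict.
Trained networks look in the newest picture that a camera, given by its name, has taken for a name from the list of things; names that differ only in an ending like _2 or _b are one class to them, and where a whole thing is asked for, a point or a joint stands for the part that bears it (a point fixed in the world has none). Each returns a list of dicts, best first, with "conf" (0 to 1); they miss things now and then, are a little off and sometimes report something else, mostly with a low value. They report only what shows in the picture. A call takes as long as a camera call. They do not tell look-alikes from the thing itself.
- spot_in(camera, query): "xy" ([column, row] in pixels, amid what is visible of it).
- silhouettes(camera, query): "region" (384x512 bool, what is visible of it) and "xy" ([column, row] in pixels, amid what is visible of it).
Readings, each from a call of its own:
- current_clock(): time.
- current_joint_pos(): joint angles.
- current_qvel(): joint speeds.
- current_joint_torque(): joint torques, N m.
- current_position(): TCP position.
- current_orientation(): TCP orientation.
- current_force(): force on the tool from outside, world axes, zero at the start.
- current_torque(): the same for the moment, N m.
- current_finger_gap(): finger opening in m.
Only numpy, scipy, OpenCV 4.12 (cv2) and the standard library are available. Lean on these libraries where they do the work, as an engineer would, in place of code of your own. Each camera call takes 0.05 s, during which the arm holds its last target.

### The job

Take the black cap off the top of the post and leave it lying or standing in the white tray. Then pick up the support arm by its balance point on the bar and hold it level, right way up, with the round eye at its end straight above the top of the post, about 3 cm clear of it, ready to be lowered on; do not lower it or let go: the program finishes while the gripper holds the arm there. Leave the beaker, flask and jar alone.

Things in the scene. Friction and masses are not known exactly. Their poses are not given: they have to be found in the camera images.
- post_top (a point): Centre of the flat top of a fixed steel post, 16 mm in diameter, that rises from a grey round base (100 mm across, 18 mm high, with a 24 mm collar around the post up to 22 mm) fastened to the bench. The post's top is 140 mm above the bench. At first a black cap covers it.
- cap_mid (a point): Centre (half-way up) of a loose black plastic cap, a plain round cup turned upside down: outer diameter 30 mm, 46 mm tall, about 30 g, z up. It sits over the post (bore 22 mm in diameter, 40 mm deep): the post's top is 17 mm above this point and the cap must rise 40 mm to come free. Pinch it anywhere on the outside.
- tray: Shallow white square tray fixed to the bench, 140 x 140 mm outside, walls 4 mm thick, rim 16 mm above the bench, floor 4 mm thick. Origin at the centre of its underside; x and y along its sides.
- boom_mid (a point): Middle of the bar of the loose support arm, half-way up; 22 mm above the bench as the arm lies flat. x along the bar, away from the eye towards the dark clamp block; z up. The arm (0.47 kg) balances at a point on the bar at x = 5.5 mm + 0.532 x (joint clampblock), between this point and the block.
- eye (a point): Centre of the underside of the arm's eye, an upright aluminium collar at one end of the bar: outer diameter 44 mm, bore 26 mm, 44 mm tall; it lies at x = -147 mm, z = -22 mm from boom_mid and shares its axes.
- clampblock (a joint): Place of the dark steel clamp block along the bar, 0 to 0.06 m: the block's centre is at x = 55 mm + this value from boom_mid. The block (34 mm along the bar, 48 mm wide, 44 mm tall, thumb screw on top 14 mm higher, 0.25 kg) is tightened at a place that varies and does not slip under less than about 20 N.
- boom: The whole loose support arm; origin on its underside, 22 mm below boom_mid, same axes. Aluminium bar, flat-sided, 12 mm wide, 16 mm tall (underside 14 mm above the bench as it lies), clear from x = -124 mm up to the block. It ends at x = -147 mm in the eye, at x = +144 mm in a black end foot 40 mm wide, 44 mm tall, 6 mm thick.
- cap: The loose black cap; origin at the centre of its open lower end, 23 mm below cap_mid, same axes.
- beaker: Bystander: open glass beaker, 72 mm across, 95 mm tall; origin at the centre of its underside. Leave alone.
- flask: Bystander: conical glass flask with a grey stopper, 76 mm across, 120 mm tall; origin at the centre of its underside. Leave alone.
- jar: Bystander: brown glass jar with a white lid, 64 mm across, 85 mm tall; origin at the centre of its underside. Leave alone.
Not all that is in view belongs to the job. Several things have the shape of the cap; the one meant has the colours described above.

How it is judged:
On the way, in this order (a step that is already met when the one before it is completed fails the run):
1. the cap is off the post and left in the tray (x of cap_mid in the frame of tray between -0.066 and 0.066 m and y of cap_mid in the frame of tray between -0.066 and 0.066 m and height (world z) of cap_mid below 0.04 m and linear speed of cap below 0.03 m/s and contact force between the fingers and cap below 0.1 N), for 0.2 s.
2. the arm is lifted off the bench, gripped at its balance point (((value of joint clampblock between -0.01 and 0.02 m and x of the grasp point in the frame of boom_mid between -0.0095 and 0.0311 m) or (value of joint clampblock between 0.02 and 0.04 m and x of the grasp point in the frame of boom_mid between 0.0011 and 0.0418 m) or (value of joint clampblock between 0.04 and 0.07 m and x of the grasp point in the frame of boom_mid between 0.0118 and 0.0524 m)) and contact force between the fingers and boom above 2 N and height (world z) of boom_mid above 0.07 m), for 0.2 s.
At the end, for the whole second after the job is handed in: Cap at rest in the tray, released. Arm gripped on the bar within about 15 mm of its balance point, level within 5 degrees lengthwise and 7 crosswise, right way up, still; eye within 12 mm sideways of the post's axis, its underside 10 to 60 mm above the post's top, not touching the stand (all of step 1 and ((value of joint clampblock between -0.01 and 0.02 m and x of the grasp point in the frame of boom_mid between -0.0095 and 0.0311 m) or (value of joint clampblock between 0.02 and 0.04 m and x of the grasp point in the frame of boom_mid between 0.0011 and 0.0418 m) or (value of joint clampblock between 0.04 and 0.07 m and x of the grasp point in the frame of boom_mid between 0.0118 and 0.0524 m)) and contact force between the fingers and boom above 2 N and angle between boom_mid's own x axis and vertical between 1.4838 and 1.6578 rad and angle between boom_mid's own y axis and vertical between 1.4508 and 1.6908 rad and angle between boom_mid's own z axis and vertical below 0.15 rad and horizontal distance between eye and post_top below 0.012 m and z of eye in the frame of post_top between 0.01 and 0.06 m and linear speed of boom below 0.03 m/s and contact force between boom and stand below 0.2 N); the arm keeps its last pose, push and grip.
It fails at once if the beaker is pushed more than 20 mm or tipped (distance of beaker from where it was at the start of the episode above 0.02 m or angle between beaker's own z axis and vertical above 0.3 rad).
It fails at once if the flask is pushed more than 20 mm or tipped (distance of flask from where it was at the start of the episode above 0.02 m or angle between flask's own z axis and vertical above 0.3 rad).
It fails at once if the jar is pushed more than 20 mm or tipped (distance of jar from where it was at the start of the episode above 0.02 m or angle between jar's own z axis and vertical above 0.3 rad).
It also fails if it takes over 58 s, if anything falls off the work surface, if the arm or the gripper's body presses on something with over 40 N, if the wrist force passes 120 N, or if a joint passes its speed limit or range.

## Working session

There is one attempt and no reset: what is moved stays moved. The work goes in short steps, each a Python script; the robot and the scene stay as the last script left them, time stands still between calls to the robot, and variables do not carry over. Pictures are saved under pics/ and viewed, and the job is handed in when it is done.

```bash
ls; mkdir -p pics
cat > h.py <<'E'
import numpy as np, cv2
from bench import *
def cap(n): return capture(n)
def to_world(c,u,v,z=None):
    K=c["intrinsics"]; z=c["range_z"][int(round(v)),int(round(u))] if z is None else z
    p=np.array([(u-K[0,2])/K[0,0]*z,(v-K[1,2])/K[1,1]*z,z]); return c["R"].T@(p-c["t"])
def cloud(c):
    K=c["intrinsics"]; z=c["range_z"]; v,u=np.mgrid[:384,:512]
    P=np.stack([(u-K[0,2])/K[0,0]*z,(v-K[1,2])/K[1,1]*z,z],-1)
    return (P-c["t"])@c["R"]
def ray_at(c,u,v,h):
    K=c["intrinsics"]; d=c["R"].T@np.array([(u-K[0,2])/K[0,0],(v-K[1,2])/K[1,1],1]); o=-c["R"].T@c["t"]
    return o+d*(h-o[2])/d[2]
E
python3 - <<'E'
from h import *
for n in ["scene","side"]:
    c=cap(n); cv2.imwrite(f"pics/{n}0.png",c["image"]); print(n,(-c["R"].T@c["t"]).round(3), c["R"][2].round(2))
    for q in ["cap","tray","boom","clampblock","eye","post_top","beaker","flask","jar"]:
        for r in spot_in(n,q):
            u,v=r["xy"]; print(q,round(r["conf"],2),np.round(r["xy"]),to_world(c,u,v).round(3))
print(current_clock())
E
```

```text
pics
scene [ 1.047 -0.461  0.907] [-0.4   0.49 -0.77]
cap 0.74 [195. 180.] [0.451 0.018 0.039]
cap 0.62 [222. 206.] [ 0.563 -0.006  0.047]
cap 0.48 [259. 151.] [0.571 0.125 0.139]
tray 0.83 [299. 129.] [0.519 0.369 0.005]
tray 0.57 [273. 243.] [ 0.726 -0.014  0.057]
clampblock 0.88 [101. 290.] [ 0.519 -0.328  0.044]
eye 0.95 [124. 271.] [ 0.512 -0.264  0.028]
post_top 0.94 [251. 181.] [0.551 0.117 0.021]
beaker 0.73 [322. 183.] [0.723 0.171 0.094]
flask 0.56 [272. 242.] [ 0.722 -0.014  0.059]
jar 0.68 [217. 312.] [ 0.751 -0.22   0.084]
side [ 0.251 -0.481  0.687] [ 0.41  0.62 -0.67]
cap 0.57 [196. 257.] [0.432 0.012 0.043]
cap 0.55 [244. 242.] [ 0.545 -0.012  0.045]
cap 0.49 [215. 186.] [0.546 0.115 0.131]
tray 0.67 [173. 178.] [0.523 0.355 0.004]
boom 0.91 [298. 340.] [ 0.507 -0.264  0.026]
boom 0.67 [251. 172.] [0.694 0.177 0.072]
boom 0.52 [172. 177.] [0.525 0.365 0.001]
boom 0.36 [220. 219.] [0.549 0.111 0.017]
clampblock 0.79 [325. 370.] [ 0.506 -0.337  0.039]
eye 0.87 [298. 343.] [ 0.504 -0.269  0.026]
post_top 0.86 [219. 217.] [0.549 0.115 0.022]
beaker 0.94 [251. 173.] [0.693 0.177 0.066]
flask 0.8 [295. 217.] [ 0.699 -0.015  0.047]
jar 0.69 [364. 266.] [ 0.716 -0.229  0.065]
1.0
```

View pics/scene0.png

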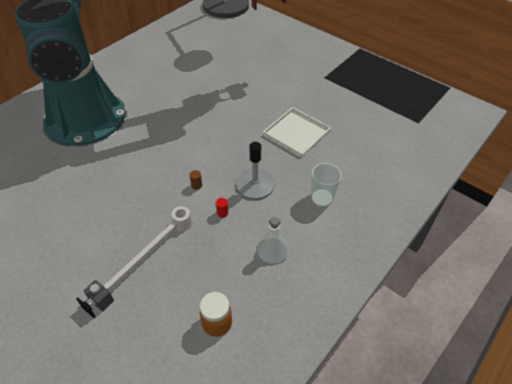

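View pics/side0.png

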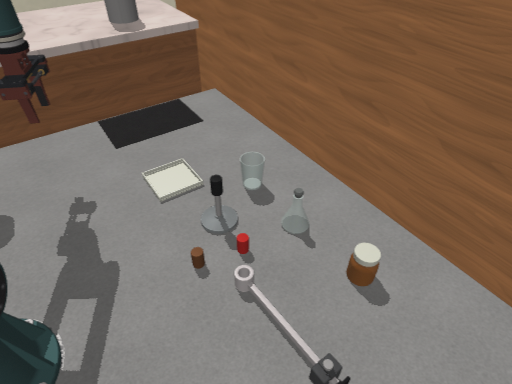

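The scene picture shows three cap-shaped things: brown at (195,180), red at (222,206) and black on the post at (255,152). The black one fits, since it is black and sits on the post. The tray is at (297,132), and the arm runs from its eye at (181,215) to the block at (97,295). I'll confirm the cap in a crop and measure.

Run:
```python
from h import *
c=cap("scene"); s=cap("side")
a=cv2.resize(c["image"][120:220,170:300],None,fx=3,fy=3,interpolation=cv2.INTER_CUBIC)
b=cv2.resize(c["image"][200:320,70:200],None,fx=3,fy=3,interpolation=cv2.INTER_CUBIC)
im=np.zeros((360,790,3),np.uint8); im[:300,:390]=a; im[:,395:785]=b
cv2.imwrite("pics/crop1.png",im)
for n,d in (("scene",c),("side",s)):
    W=cloud(d); I=d["image"].astype(int); x,y,z=W[...,0],W[...,1],W[...,2]; ok=d["range_z"]>0
    # cap: top points
    m=ok&(abs(x-.56)<.06)&(abs(y-.115)<.06)&(z>.105)&(z<.2)
    P=W[m]; print(n,"cap n",len(P),"zmax",P[:,2].max().round(3))
    T=P[P[:,2]>np.percentile(P[:,2],97)-.004]; print(" top centre",T.mean(0).round(4),T.min(0).round(3),T.max(0).round(3))
    # circle fit of side points w/ radius 15
    from scipy.optimize import least_squares
    r=least_squares(lambda p:np.hypot(P[:,0]-p[0],P[:,1]-p[1])-.015,[.56,.118],loss="soft_l1",f_scale=.002)
    print(" side fit",r.x.round(4))
    # tray
    m=ok&(abs(x-.52)<.13)&(abs(y-.37)<.13)&(I.min(-1)>170)&(z<.03)
    Pt=W[m][:,:2].astype(np.float32); rc=cv2.minAreaRect(Pt); print(" tray",rc)
    # boom bar
    m=ok&(x>.3)&(x<.62)&(y<-.01)&(y>-.42)&(z>.02)&(z<.035)&(I.min(-1)>120)
    P=W[m]; print(" bar n",len(P),P.min(0).round(3),P.max(0).round(3))
    m=ok&(x>.3)&(x<.62)&(y<-.04)&(y>-.42)&(z>.012)
    P=W[m]; np.save(f"/tmp/b_{n}.npy",np.c_[P,I[m]]); 
    cen,_,V=np.linalg.svd(P[:,:2]-P[:,:2].mean(0),full_matrices=False); print(" dir",V[0],P[:,:2].mean(0), P[:,2].max())
```

```text
scene cap n 226 zmax 0.149
 top centre [0.5553 0.1245 0.1463] [0.541 0.109 0.144] [0.57  0.139 0.149]
 side fit [0.5544 0.1265]
 tray ((0.5208404064178467, 0.34998929500579834), (0.132976233959198, 0.1382848024368286), 89.99873352050781)
 bar n 504 [ 0.487 -0.36   0.021] [ 0.519 -0.067  0.035]
 dir [ 0.0569827  -0.99837517] [ 0.51121377 -0.23956878] 0.06147321286216665
side cap n 216 zmax 0.147
 top centre [0.5547 0.1238 0.145 ] [0.541 0.111 0.143] [0.57  0.141 0.147]
 side fit [0.556  0.1261]
 tray ((0.5205419063568115, 0.3646582365036011), (0.16352103650569916, 0.1392204314470291), 89.95526885986328)
 bar n 665 [ 0.483 -0.361  0.022] [ 0.518 -0.071  0.034]
 dir [ 0.04498798 -0.99898753] [ 0.50500594 -0.24134342] 0.05834774614354785
```

View pics/crop1.png

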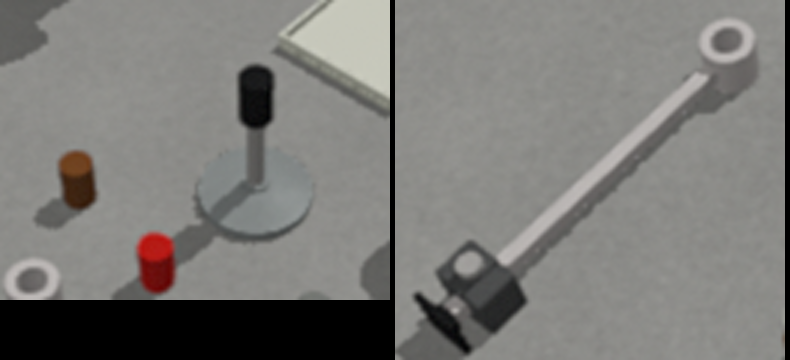

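The crop shows the black cap on the post, so the brown and red ones are look-alikes. The clamp block sits close to the end foot. Next I'll fit the arm's pose.

Run:
```python
from h import *
for n in ("scene","side"):
    D=np.load(f"/tmp/b_{n}.npy"); P,I=D[:,:3],D[:,3:].min(1)
    # bar top z ~.03
    b=(P[:,2]>.026)&(P[:,2]<.034)&(P[:,1]<-.12)&(P[:,1]>-.29)&(I>110)
    B=P[b]; k=np.polyfit(B[:,1],B[:,0],1); print(n,"bar x=%.4f*y+%.4f"%tuple(k),len(B),B[:,2].mean().round(4), "resid",np.std(B[:,0]-np.polyval(k,B[:,1])).round(4))
    E=P[(P[:,2]>.040)&(P[:,1]>-.15)]; print(" eye top",((E.min(0)+E.max(0))/2).round(4),E.min(0).round(3),E.max(0).round(3))
    K=P[(P[:,2]>.038)&(P[:,2]<.048)&(P[:,1]<-.2)]; print(" block top",K.min(0).round(3),K.max(0).round(3),len(K))
    for lo in np.arange(-.40,-.26,.01):
        q=(P[:,1]>=lo)&(P[:,1]<lo+.01)
        if q.sum(): print("  y%.2f n%d zmax %.3f x %.3f..%.3f I %.0f"%(lo,q.sum(),P[q,2].max(),P[q,0].min(),P[q,0].max(),I[q].mean()))
c=cap("scene");W=cloud(c);x,y,z=W[...,0],W[...,1],W[...,2]
m=(abs(x-.52)<.13)&(abs(y-.36)<.13)&(z>.009)&(z<.025)
print("tray rim scene",cv2.minAreaRect(W[m][:,:2].astype(np.float32)))
c=cap("side");W=cloud(c);x,y,z=W[...,0],W[...,1],W[...,2]
m=(abs(x-.52)<.13)&(abs(y-.36)<.11)&(z>.009)&(z<.025)
print("tray rim side",cv2.minAreaRect(W[m][:,:2].astype(np.float32)))
```

```text
scene bar x=-0.0445*y+0.4971 391 0.0299 resid 0.0038
 eye top [ 0.5004 -0.0833  0.0438] [ 0.479 -0.105  0.04 ] [ 0.522 -0.062  0.048]
 block top [ 0.488 -0.373  0.038] [ 0.537 -0.317  0.048] 356
  y-0.38 n69 zmax 0.046 x 0.494..0.534 I 29
  y-0.37 n69 zmax 0.047 x 0.493..0.533 I 48
  y-0.36 n99 zmax 0.046 x 0.490..0.535 I 77
  y-0.35 n151 zmax 0.060 x 0.488..0.537 I 67
  y-0.34 n137 zmax 0.061 x 0.489..0.537 I 86
  y-0.33 n126 zmax 0.058 x 0.488..0.536 I 70
  y-0.32 n36 zmax 0.045 x 0.491..0.535 I 120
  y-0.31 n43 zmax 0.033 x 0.504..0.517 I 144
  y-0.30 n43 zmax 0.033 x 0.502..0.517 I 145
  y-0.29 n37 zmax 0.033 x 0.504..0.516 I 145
  y-0.28 n38 zmax 0.032 x 0.502..0.515 I 147
  y-0.27 n38 zmax 0.033 x 0.502..0.515 I 143
  y-0.26 n40 zmax 0.032 x 0.501..0.515 I 145
side bar x=-0.0478*y+0.4955 487 0.0289 resid 0.0036
 eye top [ 0.5001 -0.0839  0.0427] [ 0.479 -0.105  0.04 ] [ 0.521 -0.062  0.045]
 block top [ 0.488 -0.373  0.038] [ 0.536 -0.318  0.046] 479
  y-0.38 n26 zmax 0.045 x 0.516..0.533 I 46
  y-0.37 n41 zmax 0.045 x 0.510..0.533 I 60
  y-0.36 n125 zmax 0.045 x 0.489..0.535 I 77
  y-0.35 n199 zmax 0.058 x 0.488..0.535 I 72
  y-0.34 n188 zmax 0.058 x 0.487..0.535 I 91
  y-0.33 n161 zmax 0.058 x 0.487..0.536 I 78
  y-0.32 n43 zmax 0.044 x 0.497..0.533 I 129
  y-0.31 n51 zmax 0.031 x 0.504..0.516 I 161
  y-0.30 n52 zmax 0.032 x 0.503..0.516 I 159
  y-0.29 n46 zmax 0.031 x 0.503..0.515 I 164
  y-0.28 n48 zmax 0.031 x 0.503..0.516 I 161
  y-0.27 n44 zmax 0.032 x 0.502..0.514 I 163
  y-0.26 n45 zmax 0.032 x 0.501..0.515 I 162
tray rim scene ((0.5204257369041443, 0.35394102334976196), (0.14471134543418884, 0.1434483528137207), 89.85231018066406)
tray rim side ((0.5210176706314087, 0.3524574637413025), (0.1453973799943924, 0.14053234457969666), 89.99455261230469)
```

```bash
cat >> h.py <<'E'
from scipy.spatial.transform import Rotation as Ro
def down(yaw): return (Ro.from_euler('z',yaw)*Ro.from_euler('x',np.pi)).as_quat()
E
python3 - <<'E'
from h import *
q=down(0)
print(current_orientation(), inverse_kinematics([.555,.125,.24],q), current_joint_pos())
move_gripper(.07)
move_ptp([.555,.125,.24],q)
servo_line([.555,.125,.111],rate=.12,contact_N=8)
print(current_position(), current_force(), current_clock())
move_gripper(0.0); print("gap",current_finger_gap())
servo_line([.555,.125,.175],rate=.1)
print(current_position(), current_force(), current_finger_gap(), current_clock())
c=cap("side"); cv2.imwrite("pics/side1.png",c["image"][100:300,120:320].repeat(3,0).repeat(3,1))
E
```

```text
[ 8.45388071e-01  5.34152607e-01 -4.83333009e-05  1.65762964e-05] [ 1.00120370e-01  2.98825858e-01  1.55590430e+00 -4.44089210e-16
  1.28686250e+00  1.00120370e-01] [ 1.01192725e+00  3.58808182e-01  1.51038687e+00  1.25903924e-05
  1.27249909e+00 -1.15086564e-01]
[0.55565957 0.12514058 0.11168919] [-0.0832162   0.3032155  -0.92590585] 4.7833
gap 0.029813743068126737
[0.55456999 0.12493375 0.17457384] [ 0.0381045   0.0595118  -0.18324675] 0.030006001922694512 6.2833
```

View pics/side1.png

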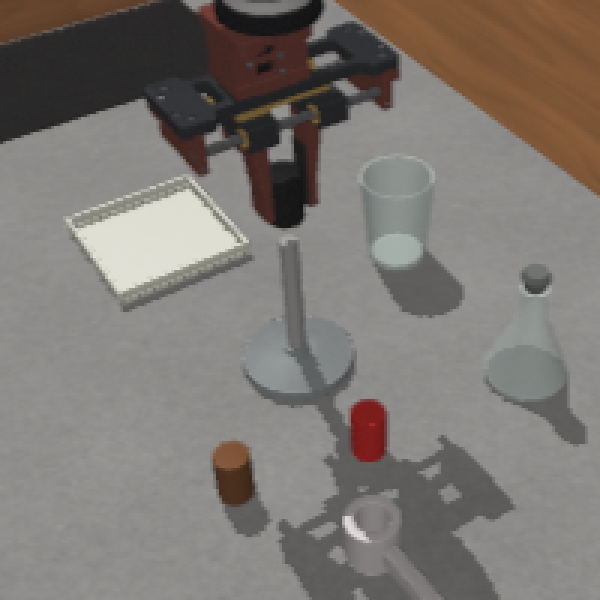

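The crop shows the black cap in the fingers at about (287,195), clear of the bare post top at (289,240). I'll place it in the tray and measure the bare post.

Run:
```python
from h import *
q=down(0)
servo_line([.555,.125,.19],rate=.15)
servo_line([.52,.353,.12],rate=.2)
servo_line([.52,.353,.016],rate=.1,contact_N=6)
print(current_position(),current_force())
move_gripper(.055)
servo_line([.52,.353,.15],rate=.15)
print(current_clock())
from scipy.optimize import least_squares
for n in ("scene","side"):
    c=cap(n);W=cloud(c);P=W[(abs(W[...,0]-.555)<.03)&(abs(W[...,1]-.125)<.03)&(W[...,2]>.05)]
    r=least_squares(lambda p:np.hypot(P[:,0]-p[0],P[:,1]-p[1])-.008,[.555,.125],loss="soft_l1",f_scale=.002)
    T=P[P[:,2]>.134]; print(n,len(P),"post",r.x.round(4),"top",T.mean(0).round(4),P[:,2].max())
    m=(abs(W[...,0]-.52)<.06)&(abs(W[...,1]-.353)<.06)&(c["image"].max(-1)<60)&(W[...,2]<.07)
    print(" cap",W[m].min(0).round(3),W[m].max(0).round(3),m.sum())
    cv2.imwrite(f"pics/{n}2.png",c["image"])
```

```text
[0.51912911 0.35242692 0.01504161] [ 0.26198528 -0.67780553  5.08814559]
10.6417
scene 177 post [0.5547 0.1263] top [0.5565 0.1238 0.1397] 0.1437153590301244
 cap [0.51  0.336 0.008] [0.536 0.362 0.054] 131
side 187 post [0.5562 0.1262] top [0.5549 0.1243 0.1384] 0.1402973148753786
 cap [0.506 0.336 0.007] [0.53  0.365 0.052] 136
```

View pics/scene2.png

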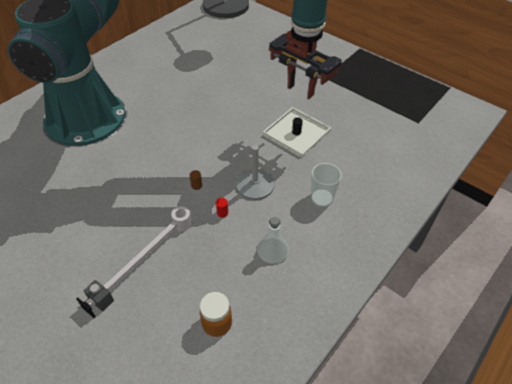

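The scene picture shows the cap standing upright in the tray at (297,127), with its top near z = 0.05. Now I'll fetch the arm.

Run:
```python
from h import *
d=np.array([.046,-1]);d/=np.linalg.norm(d); yaw=np.arctan2(-d[0]*-1,-d[1]); print("yaw",yaw)
eye=np.array([.5003,-.0836]); g=eye+(.147+.032)*d; print(g)
q=down(yaw)
print(Ro.from_quat(q).apply([1,0,0])[:2]@d)
move_ptp([g[0],g[1],.22],q)
servo_line([g[0],g[1],.10],rate=.2)
w=cap("wrist"); cv2.imwrite("pics/wrist1.png",w["image"])
c=cap("scene"); cv2.imwrite("pics/scene3.png",c["image"])
print(current_position(),current_clock())
```

```text
yaw 0.04596759579710449
[ 0.5085253  -0.26241092]
6.938893903907228e-18
[ 0.50970158 -0.26299866  0.10144769] 13.8083
```

View pics/wrist1.png

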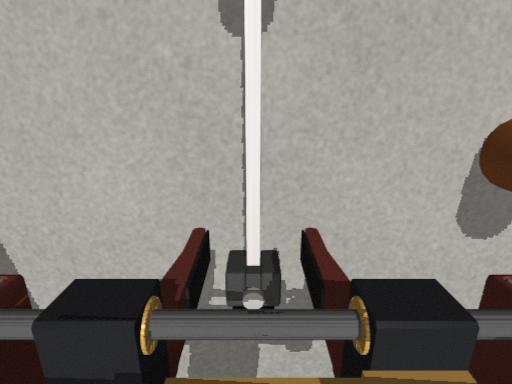

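The wrist view shows the bar centred between the fingers (column 253), with the block at (253,278). I'll check the block position with the wrist depth, then grip.

Run:
```python
from h import *
d=np.array([.046,-1]);d/=np.linalg.norm(d); eye=np.array([.5003,-.0836]); g=eye+.179*d
w=cap("wrist"); W=cloud(w); 
for v in (240,252,256,262,270,280): p=W[v,240]; print(v,p.round(3),"x_boom",round((p[:2]-eye)@d-.147,4))
m=(W[...,2]>.026)&(W[...,2]<.035)&(abs(W[...,0]-.51)<.03)&(W[...,1]<-.12)&(W[...,1]>-.24)
B=W[m];print("bar",np.polyfit(B[:,1],B[:,0],1),len(B))
servo_line([g[0],g[1],.006],rate=.1,contact_N=8)
print(current_position(),current_force())
move_gripper(0); print("gap",current_finger_gap())
t0=current_torque()
servo_line([g[0],g[1],.016],rate=.03); sleep(.3)
print(current_force(),current_torque(),t0)
servo_line([g[0],g[1],.09],rate=.1); sleep(.2)
print(current_position(),current_force(),current_torque(),current_finger_gap(),current_clock())
for n in("scene","side"):
    c=cap(n); cv2.imwrite(f"pics/{n}4.png",c["image"])
```

```text
240 [ 0.498 -0.312  0.   ] x_boom 0.081
252 [ 0.498 -0.32   0.009] x_boom 0.0894
256 [ 0.499 -0.32   0.017] x_boom 0.0889
262 [ 0.499 -0.32   0.027] x_boom 0.0895
270 [ 0.5   -0.32   0.041] x_boom 0.0887
280 [ 0.5   -0.327  0.045] x_boom 0.0961
bar [-0.04872172  0.4949071 ] 2719
[ 0.50896514 -0.26270589  0.00649763] [ 0.33208242 -0.16978518  0.04597287]
gap 0.011456003625516973
[ 0.03431919 -0.27678599 -4.63190174] [-0.04920169  0.08385736 -0.03402792] [-0.06641313  0.22485373 -0.00630211]
[ 0.50803857 -0.2621006   0.08922384] [-0.19403446 -0.46075943 -4.23331477] [-0.07586972  0.06225701  0.02038536] 0.01176904574444615 17.5667
```

View pics/scene4.png

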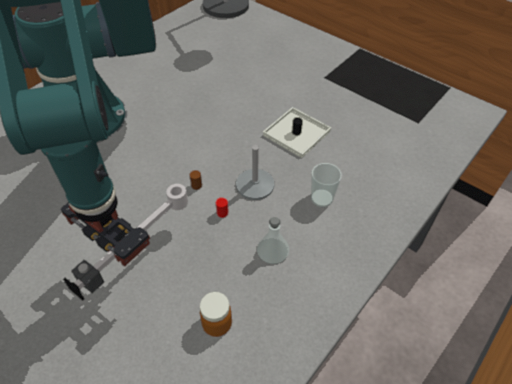

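The scene picture shows the arm lifted, with the eye at (176,193) and the block at (88,277). The block front at x = 0.0888 puts the joint at about 0.051 and the balance point at 32.5 mm. The lifted force of about 4.6 N matches 0.47 kg. Next I'll raise it, carry it over and measure the eye.

```bash
cat >> h.py <<'E'
def eyefit(guess,ztop):
    from scipy.optimize import least_squares
    for n in("scene","side"):
        c=cap(n); W=cloud(c); m=(np.hypot(W[...,0]-guess[0],W[...,1]-guess[1])<.032)&(abs(W[...,2]-ztop)<.06)&(W[...,2]>.145)
        P=W[m]; T=P[P[:,2]>ztop-.006]
        O=P[np.hypot(P[:,0]-guess[0],P[:,1]-guess[1])>.016]
        r=least_squares(lambda p:np.hypot(O[:,0]-p[0],O[:,1]-p[1])-.022,guess,loss="soft_l1",f_scale=.002)
        print(n,len(P),"top z",np.median(T[:,2]).round(4),"bbox ctr",((T.min(0)+T.max(0))/2).round(4),"sidefit",r.x.round(4),"zmin",P[:,2].min().round(4))
        m=(W[...,2]>ztop-.04)&(abs(W[...,0]-guess[0])<.06)&(W[...,1]<guess[1]-.04)&(W[...,1]>guess[1]-.12)&(c["image"].min(-1)>90)
        B=W[m]; 
        if len(B)>10: print("  bar z slope",np.polyfit(B[:,1],B[:,2],1).round(4),"x slope",np.polyfit(B[:,1],B[:,0],1).round(4),len(B))
        cv2.imwrite(f"pics/{n}_eye{int(current_clock()*10)}.png",c["image"])
E
python3 - <<'E'
from h import *
d=np.array([.046,-1]);d/=np.linalg.norm(d); eye=np.array([.5003,-.0836]); g=eye+.179*d
post=np.array([.5555,.125]); G=post+.179*d
servo_line([g[0],g[1],.206],rate=.12)
# stop 70 mm short in y
S=G-np.array([0,.07])
servo_line([S[0],S[1],.206],rate=.12); sleep(.3)
print(current_position(),current_clock(),current_finger_gap())
eyefit(post-np.array([0,.07]),.2+.044)
E
ls pics
```

```text
[ 0.56362643 -0.12420444  0.2060207 ] 20.475 0.011731800832249608
scene 506 top z 0.2434 bbox ctr [0.5571 0.0551 0.2425] sidefit [0.5552 0.0552] zmin 0.1986
  bar z slope [-0.0642  0.2268] x slope [-0.0139  0.561 ] 133
side 463 top z 0.2425 bbox ctr [0.5563 0.0542 0.2415] sidefit [0.5568 0.0553] zmin 0.1985
crop1.png
scene0.png
scene2.png
scene3.png
scene4.png
scene_eye205.png
side0.png
side1.png
side2.png
side4.png
side_eye205.png
wrist1.png
```

The eye is where it should be and level, with its top at 0.243 and underside at 0.199. I'll move it over the post.

Run:
```python
from h import *
d=np.array([.046,-1]);d/=np.linalg.norm(d)
post=np.array([.5555,.125]); G=post+.179*d
servo_line([G[0],G[1],.206],rate=.08)
servo_line([G[0],G[1],.178],rate=.05); sleep(.5)
print(current_position(),current_orientation(),current_clock(),current_finger_gap(),current_force())
eyefit(post,.172+.044)
a=[cv2.resize(cap("scene")["image"][90:290,130:330],(395,395)),cv2.resize(cap("side")["image"][100:300,130:330],(395,395))]
cv2.imwrite("pics/final.png",np.hstack(a))
w=cap("wrist"); cv2.imwrite("pics/wristf.png",w["image"])
```

```text
[ 0.56377002 -0.0538035   0.17810333] [9.99735826e-01 2.29840793e-02 1.01080672e-04 1.75119400e-05] 22.8083 0.011944263406936283 [ 0.2943565  -0.06931641 -4.40001383]
scene 438 top z 0.2154 bbox ctr [0.5565 0.1251 0.2147] sidefit [0.5554 0.1253] zmin 0.1731
  bar z slope [-0.0822  0.2054] x slope [0.0222 0.5591] 88
side 362 top z 0.2149 bbox ctr [0.5556 0.1243 0.2137] sidefit [0.5569 0.1257] zmin 0.1728
```

View pics/final.png

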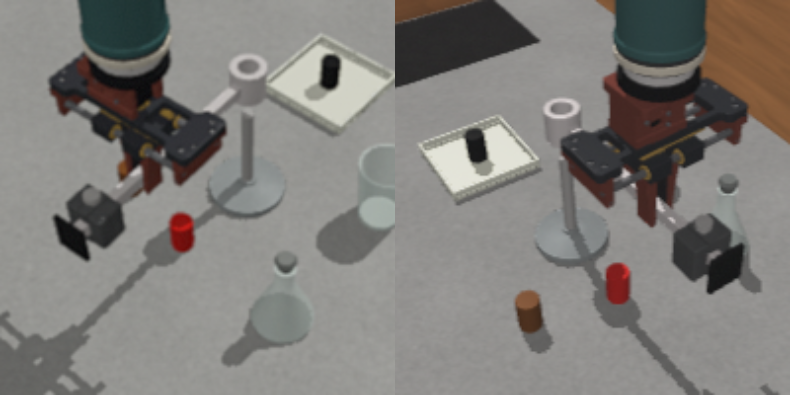

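View pics/wristf.png

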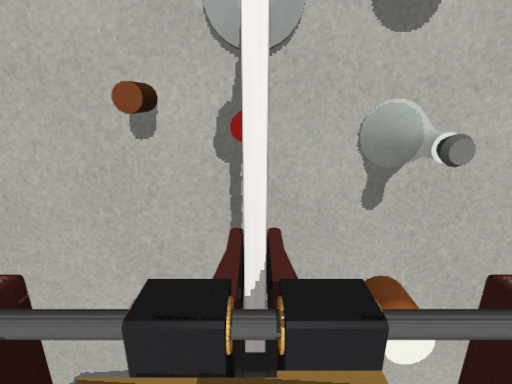

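The pictures show the eye right above the post in both views: (248,80) on the left and (562,118) on the right. The rough bar slope was noisy and close to the 5° limit, so I'll check level with a better measurement.

Run:
```python
from h import *
w=cap("wrist"); W=cloud(w); I=w["image"]
m=(W[...,2]>.175)&(W[...,2]<.23)&(I.min(-1)>235)&(abs(W[...,0]-.56)<.02)
B=W[m]; print("wrist bar top",np.polyfit(B[:,1],B[:,2],1),len(B),B.min(0),B.max(0))
for v in (5,60,120,180,240): print(v,W[v,256].round(4))
for n in("scene","side"):
    c=cap(n);W=cloud(c);I=c["image"]
    k=(abs(W[...,1]+.126)<.025)&(abs(W[...,0]-.567)<.035)&(W[...,2]>.15)
    P=W[k]
    h=np.histogram(P[:,2],np.arange(.16,.25,.003)); print(n,[(round(a,3),int(b)) for a,b in zip(h[1],h[0]) if b])
    e=W[(np.hypot(W[...,0]-.5555,W[...,1]-.125)<.023)&(W[...,2]>.2)]
    h=np.histogram(e[:,2],np.arange(.2,.23,.003)); print(" eye",[(round(a,3),int(b)) for a,b in zip(h[1],h[0]) if b])
```

```text
wrist bar top [-0.00084836  0.20206856] 2056 [ 0.55334567 -0.03146961  0.19986435] [0.56729901 0.06848457 0.20438971]
5 [0.5587 0.0658 0.2029]
60 [0.5596 0.0457 0.2012]
120 [0.5608 0.0209 0.202 ]
180 [ 0.5621 -0.0073  0.2013]
240 [ 0.5636 -0.0393  0.2012]
scene [(np.float64(0.172), 7), (np.float64(0.175), 13), (np.float64(0.178), 19), (np.float64(0.181), 20), (np.float64(0.184), 16), (np.float64(0.187), 25), (np.float64(0.19), 24), (np.float64(0.193), 20), (np.float64(0.196), 27), (np.float64(0.199), 39), (np.float64(0.202), 34), (np.float64(0.205), 18), (np.float64(0.208), 34), (np.float64(0.211), 40), (np.float64(0.214), 199), (np.float64(0.217), 42), (np.float64(0.22), 2), (np.float64(0.223), 9), (np.float64(0.226), 11), (np.float64(0.229), 46), (np.float64(0.232), 1)]
 eye [(np.float64(0.2), 26), (np.float64(0.203), 24), (np.float64(0.206), 33), (np.float64(0.209), 27), (np.float64(0.212), 45), (np.float64(0.215), 89), (np.float64(0.218), 19)]
side [(np.float64(0.169), 1), (np.float64(0.172), 10), (np.float64(0.175), 20), (np.float64(0.178), 19), (np.float64(0.181), 18), (np.float64(0.184), 18), (np.float64(0.187), 24), (np.float64(0.19), 19), (np.float64(0.193), 26), (np.float64(0.196), 25), (np.float64(0.199), 49), (np.float64(0.202), 34), (np.float64(0.205), 31), (np.float64(0.208), 34), (np.float64(0.211), 92), (np.float64(0.214), 182), (np.float64(0.22), 7), (np.float64(0.223), 7), (np.float64(0.226), 36), (np.float64(0.229), 25)]
 eye [(np.float64(0.2), 29), (np.float64(0.203), 25), (np.float64(0.206), 30), (np.float64(0.209), 30), (np.float64(0.212), 75), (np.float64(0.215), 53)]
```

The bar top is level: the slope is under 0.1° in the wrist depth, and the block and eye tops are both near 0.215. Handing in.

Run:
```python
from h import *
print(current_clock(),np.abs(current_qvel()).max(),current_finger_gap())
close_job()
```

```text
23.2083 0.0016712012089311098 0.011857616195583287
the job is handed in; nothing more can be done
```

The job is handed in at 23.2 s on the robot's clock, with the gripper still holding the arm over the post. No verdict is reported.

- **Cap:** I took the black cap off the post and stood it in the tray near the centre. The red and brown look-alikes were not touched.
- **Grip:** I measured the clamp block joint at about 0.051 m, which puts the balance point at about 32.5 mm. I gripped the bar at about 32 mm.
- **Eye position:** Both cameras put the eye within about 2 mm of the post's axis. Its underside is about 31 mm above the post's top.
- **Level:** The bar slopes less than 0.1° lengthwise, and the eye and block tops are at the same height. I did not measure the crosswise tilt separately; the pictures show none.
- **Bystanders:** I never reached near the beaker, flask or jar, and they look unmoved in the last pictures.
- **One check that disagreed:** An early slope estimate from the scene camera read about 4.7°, close to the 5° limit. It took in the sides of the bar as well as the top and was noisy, and the wrist depth and the matching eye and block heights contradicted it.

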